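Lift the top parts tray off the stack and lock it in the bench holder

ROBOT

A 7-joint arm with a two-finger parallel gripper is mounted at the origin on a cart in front of the work surface, level with it; the furniture and walls round the work are solid. World frame = base frame: x ahead of the robot, y to its left, z up, the work surface at z = 0. Lengths are in m, angles in rad, forces in N, time in s.
With the tool pointing down it reaches from about 0.4 to 0.85 m from the base axis. Payload 10.4 kg.
Tool frame: the origin (TCP) lies at the very end of the fingers, on their centre line; the grasp point (between the pads) lies 19 mm behind it; z points along the fingers, y is the line along which they close (so a half turn about z gives the same grasp; the last joint's range is limited). The gripper opens to 87 mm and grips with 3 to 60 N. Pads are 19 mm wide; open, the fingers measure 117 mm over their backs; the gripper's body (75 mm by 190 mm) begins 51 mm behind the grasp point.
Start: joints at [-1.212, 0.332, -0.065, 1.46, 0.022, 1.35, -0.088], TCP at [0.233, 0.58, 0.223] pointing down, gripper open.
Joint ranges: [-2.6, 2.6], [-0.5, 2.12], [-1.47, 1.34], [0.16, 2.42], [-1.27, 4.41], [0.06, 2.06], [-2.6, 2.6]. Speed limits (rad/s): [2.22, 2.22, 2.79, 2.79, 3.14, 3.14, 3.14].

INTERFACE

Orientations are given as a unit quaternion [x, y, z, w].
In Python, from bench import status, camera, order gives the robot as it stands.
- The arm moves only by the tool jog_arm, never from a script. Its argument "plan" is a list of rows, each a list of 7 numbers: the turn, a rotation vector about the tool's x, y, z in rad, then the shift along the tool's x, y, z in mm, then the opening, from -1 (shut) to 1 (fully open). A call has 1 to 12 rows; each row is the pose to reach, as a shift and turn from the pose commanded when the call began, along the tool's axes at that moment; what a row does not reach only later rows make up. A row lasts 1/10 s, in which the tool goes at most 50 mm and 8.59 degrees, less where a joint would pass 70% of its speed; a pose out of reach is approached as far as the arm can. A call with a gripper value outside its range is refused whole. The fingers move at their own pace and stop on an object; "squeeze" is the grip in N (left out, the last holds). Time passes only in rows, so rows that repeat a pose let the fingers close. It gives the time, the measured TCP pose, the force, the opening and the grip force at its end, in the units of the state.
- status.read_state(): the state, without advancing time (a new reading comes with each control period).
- camera(name): name is "side" or "top"; returns a dict with "image" (400x640x3 uint8, red, green, blue), "z_map" (400x640 float32, m along the optical axis (not along the pixel's ray), 0 where there is no reading), "fx", "fy", "cx", "cy" (pixels), "world_from_camera" (4x4, takes a point from camera to world coordinates). Camera axes: x right, y down, z forward; pixel columns grow to the right and rows downward; lengths in m; the calibration is good to about 2 mm. A picture is of the moment at which its call begins.
- order.close_job(): hands the job in; it is judged then, once.
The state is a dict: "time": time; "joint_positions": joint angles; "joint_vel": joint speeds; "joint_torque": joint torques, N m; "ee_pos": TCP position; "eef_rot": TCP orientation; "ft_force": force on the tool from outside, world axes, zero at the start; "torque": the same for the moment, N m; "width": finger opening in m; "grip_force": force on a finger pad.
Only numpy, scipy, OpenCV 4.12 (cv2) and the standard library are available. Lean on these libraries where they do the work, as an engineer would, in place of code of your own. Each camera call takes 0.05 s, during which the arm holds its last target. There are 200 camera calls.

TASK

The tray on top of the stack of metal parts trays, with the magnet and spanner in it, is wanted in the tray holder bolted to the bench: lift it off the stack by its grip bar, keep it level, and set it down (do not drop it) fully home between the holder's corner angles. Then turn both of the holder's turnbuttons fully in, square over the ends of the tray, so that hammering on the bench cannot shake it out. Leave the other two trays stacked where they are.

Things in the scene. Friction and masses are not known exactly. Their poses are not given: they have to be found in the camera images.
- tray_top: topmost metal tray, the one to move: 150 (own x) x 196 (y) x 62 mm high, walls 2 mm; origin: centre of underside. Grip bar through the middle along y, 12 mm wide, 40 to 56 mm above the underside; inner floor at 8 mm. Its foot (lowest 6 mm, 140 x 186 mm) sits in the rim of the tray below, 3 mm play; stacked trays are 56 mm apart. Fits the holder either way round
- tray_mid: second tray of the stack: same metal tray as the top one, empty, to be left; origin: centre of its underside
- tray_low: lowest tray of the stack, on the bench: same metal tray as the top one, empty, to be left; origin: centre of its underside
- magnet: flat triangular magnetic welding square, 74 x 74 x 13 mm, lying on the floor of the top tray; origin: centre of its underside
- spanner: open-ended spanner, 164 x 30 x 6 mm, lying on the floor of the top tray; origin: centre of its underside
- holder: tray holder, steel, bolted down; base plate 190 (own x) x 300 (y) x 5 mm, origin: centre of underside. Four corner angles, tops 44 mm above the bench and flared, enclose the tray's outline (long side along y), 3 mm play each side. A tray fully home has its origin at (0, 0, 5 mm) of the holder, rim 67 mm up. Pillars 24 mm square, 67 mm high at y = +120 and -120 mm
- turn_left_grip (a point): left turnbutton, on the holder's +y end: steel bar 58 x 14 x 6 mm on a vertical pivot, with a grip fin along it 9 mm thick, 32 mm long, top 98 mm above the bench. Point on the pivot axis in the fin, 92.5 mm up. Its frame turns with the button: bar along its y, nose (42 mm from the pivot) to its -y
- turn_left (a joint): left turnbutton: 0 = fully in, nose square over the tray's end rim (stop); 1.57 = turned out along the tray's end, nose to the holder's -x (limit 1.6). Closes counterclockwise seen from above; stays where it is left
- turn_right_grip (a point): right turnbutton, on the holder's -y end: steel bar 58 x 14 x 6 mm on a vertical pivot, with a grip fin along it 9 mm thick, 32 mm long, top 98 mm above the bench. Point on the pivot axis in the fin, 92.5 mm up. Its frame turns with the button: bar along its y, nose (42 mm from the pivot) to its +y
- turn_right (a joint): right turnbutton: 0 = fully in, nose square over the tray's end rim (stop); 1.57 = turned out along the tray's end, nose to the holder's -x (limit 1.6). Closes clockwise seen from above; stays where it is left

How it is judged:
On the way, in this order (a step that is already met when the one before it is completed fails the run):
1. the top tray is lifted clear of the stack with the magnet and spanner in it (z of tray_top in the frame of tray_mid above 0.075 m and x of magnet in the frame of tray_top between -0.075 and 0.075 m and y of magnet in the frame of tray_top between -0.098 and 0.098 m and z of magnet in the frame of tray_top between 0 and 0.05 m and x of spanner in the frame of tray_top between -0.075 and 0.075 m and y of spanner in the frame of tray_top between -0.098 and 0.098 m and z of spanner in the frame of tray_top between 0 and 0.05 m), for 0.1 s.
2. the tray stands home in the holder (z of tray_top in the frame of holder between 0 and 0.009 m and x of tray_top in the frame of holder between -0.008 and 0.008 m and y of tray_top in the frame of holder between -0.008 and 0.008 m and angle between tray_top's own z axis and vertical below 0.05 rad), for 0.2 s.
At the end, for the whole second after the job is handed in: Tray home in the holder (within 4 mm of seated height, 8 mm sideways, 0.05 rad of level), at rest, magnet and spanner in it; both turnbuttons within 0.2 rad of fully in; the other two trays stacked, moved under 25 mm, the middle one tilted under 0.04 rad (all of step 2 and value of joint each of turn_left, turn_right below 0.2 rad and linear speed of tray_top below 0.02 m/s and x of magnet in the frame of tray_top between -0.075 and 0.075 m and y of magnet in the frame of tray_top between -0.098 and 0.098 m and z of magnet in the frame of tray_top between 0 and 0.05 m and x of spanner in the frame of tray_top between -0.075 and 0.075 m and y of spanner in the frame of tray_top between -0.098 and 0.098 m and z of spanner in the frame of tray_top between 0 and 0.05 m and distance of each of tray_low, tray_mid from where it was at the start of the episode below 0.025 m and angle between tray_mid's own z axis and vertical below 0.04 rad); the robot touches nothing.
It fails at once if the top tray is tipped by more than 0.35 rad (angle between tray_top's own z axis and vertical above 0.35 rad).
It fails at once if the top tray is dropped (falls free of the fingers faster than 0.45 m/s, about 10 mm) (contact force between the fingers and tray_top below 0.1 N and linear speed of tray_top above 0.45 m/s).
It fails at once if the other trays are pulled away (moved more than 40 mm) (distance of any of tray_mid, tray_low from where it was at the start of the episode above 0.04 m).
It also fails if it takes over 67 s, if anything falls off the work surface, if the arm or the gripper's body presses on something with over 40 N, if the wrist force passes 120 N, or if a joint passes its speed limit or range.

## Working session

There is one attempt and no reset: what is moved stays moved. The work goes in short steps, Python scripts to look and compute and a tool call to move; the robot and the scene stay as the last step left them, time stands still between calls to the robot, and variables do not carry over. Pictures are saved under pics/ and viewed, at most 10 in all, crops included, and the job is handed in when it is done.

Besides the shell and the picture viewer there is one more tool, called after ">>>" as name(argument=value, ...) on one line, values as JSON. jog_arm: Moves the arm, as the interface text tells. Its arguments: {"type":"object","properties":{"plan":{"type":"array"},"squeeze":{"type":"number"}},"required":["plan"]}

```bash
mkdir -p pics; ls
python3 - <<'E'
from bench import status,camera
import cv2,numpy as np
s=status.read_state();print({k:np.round(v,3) for k,v in s.items()})
for n in ("top","side"):
    c=camera(n);cv2.imwrite(f"pics/{n}0.png",c["image"][:,:,::-1]);np.savez(f"pics/{n}0.npz",**c)
    print(n,c["fx"],c["cx"],c["cy"],np.round(c["world_from_camera"],3).tolist())
E
```

```text
pics
{'time': np.float64(0.0), 'joint_positions': array([-1.212,  0.333, -0.065,  1.461,  0.022,  1.35 , -0.089]), 'joint_vel': array([-0.002,  0.   ,  0.002, -0.001,  0.001, -0.   , -0.   ]), 'joint_torque': array([-0.0000e+00, -6.2326e+01,  2.4000e-02, -3.8990e+01, -6.1000e-02,
        4.0000e-02,  0.0000e+00]), 'ee_pos': array([0.233, 0.58 , 0.222]), 'eef_rot': array([ 0.19 ,  0.982, -0.001, -0.   ]), 'ft_force': array([-0.419, -0.672, -0.691]), 'torque': array([0.004, 0.02 , 0.032]), 'grip_force': np.float64(0.0), 'width': np.float64(0.087)}
top 391.84675739233717 320.0509843712664 195.27978568575904 [[-0.101, -0.968, 0.228, 0.352], [-0.995, 0.097, -0.026, 0.035], [0.003, -0.23, -0.973, 0.95], [0.0, 0.0, 0.0, 1.0]]
side 499.10759576461277 316.6828640163721 194.6167490764479 [[0.872, -0.256, 0.418, 0.104], [-0.49, -0.486, 0.724, -0.739], [0.018, -0.836, -0.549, 0.668], [0.0, 0.0, 0.0, 1.0]]
```

View pics/top0.png

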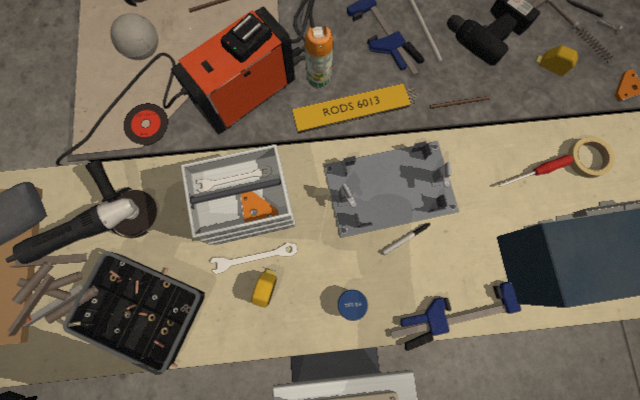

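View pics/side0.png

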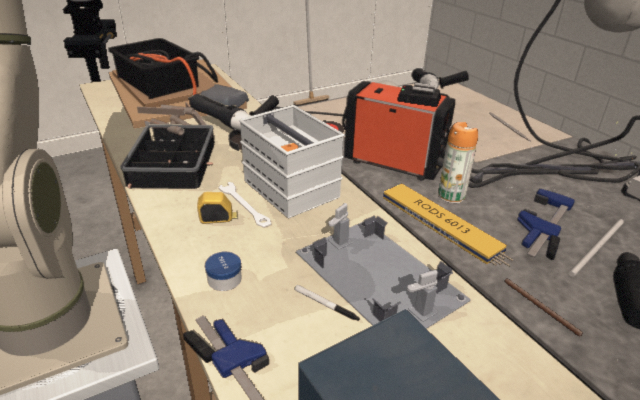

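```bash
cat > h.py <<'E'
import numpy as np,cv2
def cloud(c):
    v,u=np.mgrid[0:400,0:640];z=c["z_map"]
    P=np.stack([(u-c["cx"])/c["fx"]*z,(v-c["cy"])/c["fy"]*z,z],-1)
    W=c["world_from_camera"];P=P@W[:3,:3].T+W[:3,3];P[z<=0]=np.nan
    return P
def blobs(P,m,minn=15):
    n,l,s,_=cv2.connectedComponentsWithStats(m.astype(np.uint8),connectivity=8)
    for i in range(1,n):
        if s[i,4]<minn: continue
        k=l==i;Q=P[k];r=cv2.minAreaRect((Q[:,:2]*1000).astype(np.float32))
        print("px",s[i,:5],"c",np.round(Q.mean(0),4),"rect",np.round(r[0],1),np.round(r[1],1),round(r[2],1),"z",np.round(np.nanpercentile(Q[:,2],[2,98]),3))
E
python3 - <<'E'
from h import *
for n in("top","side"):
    c=dict(np.load(f"pics/{n}0.npz"));P=cloud(c);z=P[...,2];x=P[...,0];y=P[...,1]
    wk=(x>.3)&(x<.75)&(abs(y)<.5)
    print(n,"rim");blobs(P,wk&(z>.165)&(z<.19))
    print("bar/>.145");blobs(P,wk&(z>.155)&(z<.172))
    print("floor");blobs(P,wk&(z>.11)&(z<.15)&(y>0.05))
    h=wk&(y<.05)
    print("plate");blobs(P,h&(z>.002)&(z<.012),300)
    print("angles+");blobs(P,h&(z>.03)&(z<.12))
    print("button");blobs(P,h&(z>.064)&(z<.12),8)
    print("fin");blobs(P,h&(z>.085)&(z<.12),5)
E
```

```text
top rim
px [ 181  145  111   93 1604] c [0.5617 0.1877 0.1714] rect [563.4 185.9] [157.7 203.1] 7.5 z [0.165 0.176]
px [532 223  26  69 501] c [ 0.3635 -0.4096  0.1775] rect [ 365.7 -409.7] [131.1   5.8] 2.0 z [0.166 0.189]
bar/>.145
px [ 183  147   99   88 1005] c [0.5787 0.202  0.1651] rect [568.1 187. ] [149.3 193.3] 8.4 z [0.156 0.172]
px [556 214  18   7  64] c [ 0.4423 -0.4801  0.1577] rect [ 442.4 -481.1] [ 8.4 35.8] 3.7 z [0.155 0.16 ]
px [530 225  23  67 326] c [ 0.3644 -0.4095  0.1637] rect [ 365.7 -409.7] [131.2   5.4] 2.2 z [0.156 0.172]
floor
px [ 187  151   94   47 2533] c [0.6124 0.1974 0.1241] rect [608.1 193.4] [ 59.8 190.3] 8.1 z [0.117 0.147]
px [ 194  185   94   49 2697] c [0.5331 0.1875 0.1238] rect [533.8 184. ] [ 70.2 190. ] 8.1 z [0.117 0.136]
px [199 213  95  29 464] c [0.4887 0.1743 0.1276] rect [487.9 174.6] [ 14.6 201.1] 10.8 z [0.114 0.149]
plate
px [ 324  141  136   98 7407] c [ 0.5714 -0.163   0.0049] rect [ 575.1 -165. ] [197.7 308.7] 5.6 z [0.002 0.009]
angles+
px [414 141  19  17 136] c [ 0.6592 -0.2551  0.0423] rect [ 660.2 -255.8] [46.4 28.2] 52.2 
[... 2992 characters left out ...]
ct [320.7 -37.4] [68.2 41.3] 89.9 z [0.032 0.047]
px [407 261  46  47 891] c [ 0.5998 -0.2809  0.0629] rect [ 616.3 -270.5] [136.8  37.3] 22.3 z [0.031 0.1  ]
px [372 298  29  18 160] c [ 0.5132 -0.2719  0.0405] rect [ 513.9 -273. ] [25.5 47.8] 54.5 z [0.03  0.051]
button
px [328 203  21  24 266] c [ 0.5529 -0.0552  0.0823] rect [550.7 -56. ] [54.8 16.8] 13.5 z [0.065 0.101]
px [407 270  30  23 432] c [ 0.5796 -0.2882  0.0822] rect [ 576.6 -288. ] [18.3 58.2] 76.3 z [0.065 0.101]
fin
px [335 203  12  13  98] c [ 0.557  -0.0522  0.0943] rect [559.7 -50.6] [34.1  9.4] 18.4 z [0.086 0.101]
px [419 270  18  13 159] c [ 0.5842 -0.2876  0.0943] rect [ 585.6 -286.5] [ 9.3 31.6] 84.5 z [0.085 0.101]
```

Run:
```python
import cv2
a=cv2.imread("pics/top0.png")[130:245,315:465];b=cv2.imread("pics/side0.png")[190:330,290:480]
a=cv2.resize(a,None,fx=2.6,fy=2.6,interpolation=2)
b=cv2.resize(b,None,fx=2.1,fy=2.1,interpolation=2);b=cv2.resize(b,(398,a.shape[0]))
cv2.imwrite("pics/hold.png",cv2.hconcat([a,b]))
```

```text
(no output)
```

View pics/hold.png

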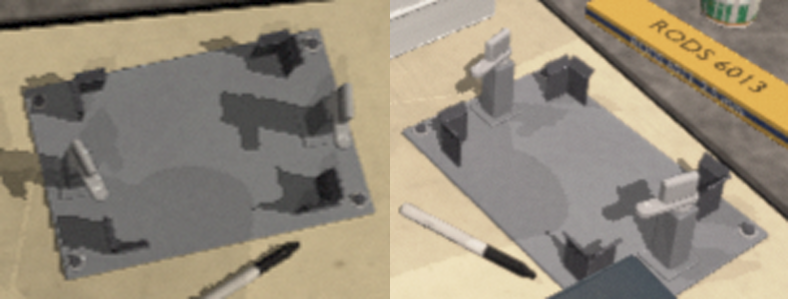

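```bash
cat >> h.py <<'E'
from scipy.spatial.transform import Rotation as R
def pose(s): return np.array(s["ee_pos"]),R.from_quat(s["eef_rot"])
def go(s,x,y,z,yaw):
    "tool-frame rotvec (rad) and shift (mm) to TCP x,y,z, tool down, tool y at azimuth yaw deg"
    p,r=pose(s);a=np.radians(yaw)
    Y=np.array([np.cos(a),np.sin(a),0]);Z=np.array([0,0,-1.]);T=R.from_matrix(np.stack([np.cross(Y,Z),Y,Z],1))
    print("turn",np.round((r.inv()*T).as_rotvec(),4),"shift",np.round(r.inv().apply(np.array([x,y,z])-p)*1000,1))
E
python3 - <<'E'
from h import *
from bench import status
for n in("top","side"):
    c=dict(np.load(f"pics/{n}0.npz"));P=cloud(c);z=P[...,2];x=P[...,0];y=P[...,1]
    H=cv2.cvtColor(c["image"],cv2.COLOR_RGB2HSV)
    m=(H[...,0]<20)&(H[...,1]>150)&(H[...,2]>80)&(z>.12)&(z<.15)&(x<.65)&(x>.45);blobs(P,m)
    # dark grip bar
    a=np.radians(8.0);d=P-np.array([.5634,.1859,0]);lx=d[...,0]*np.cos(a)+d[...,1]*np.sin(a);ly=-d[...,0]*np.sin(a)+d[...,1]*np.cos(a)
    b=(abs(lx)<.02)&(abs(ly)<.07)&(z>.158)&(z<.175)
    print("bar lx",np.percentile(lx[b],[2,50,98]), "z",np.median(z[b])); print(np.polyfit(ly[b],lx[b],1))
    t=(abs(lx)<.085)&(abs(ly)<.11)&(z>.169)&(z<.18); print("rim extents",[np.percentile(v[t],[.5,99.5]).round(4) for v in(lx,ly)])
    sp=(lx>.01)&(lx<.068)&(abs(ly)<.09)&(z>.122)&(z<.135)
    if n=="top":blobs(P,sp)
go(status.read_state(),.563,.185,.225,8.0)
E
```

```text
px [241 192  37  30 628] c [0.5321 0.1511 0.1328] rect [537.2 145.8] [61.9 69.7] 6.1 z [0.13  0.135]
bar lx [-0.00663635 -0.00187024  0.00523307] z 0.16681003359683932
[ 0.01007851 -0.00152037]
rim extents [array([-0.0787,  0.078 ]), array([-0.1016,  0.1008])]
px [195 165  77  28 493] c [0.6011 0.2008 0.1257] rect [601.6 197.3] [ 32.8 167. ] 6.1 z [0.122 0.129]
px [157  55  18   8  57] c [0.4654 0.8977 0.1341] rect [464.8 905.8] [175.5  29.1] 89.5 z [0.121 0.149]
px [182  62  10  11  42] c [0.5076 0.791  0.135 ] rect [509.2 808.1] [67.8 22.2] 79.4 z [0.121 0.149]
px [283 143  15   8  62] c [0.5546 0.1669 0.1339] rect [553.7 166.7] [34.7 24. ] 11.1 z [0.131 0.136]
bar lx [-0.00639833 -0.00348421  0.00476516] z 0.1666791448684216
[ 0.01020857 -0.00240734]
rim extents [array([-0.0789,  0.0778]), array([-0.1024,  0.1016])]
turn [-1.1000e-03  7.0000e-04  1.0494e+00] shift [-453.5 -243.2   -2.8]
```

>>> jog_arm(plan=[[0, 0, 1.058, -453, -246, -3, 0], [0, 0, 1.058, -453, -246, -3, 0], [0, 0, 1.058, -453, -246, -3, 0], [0, 0, 1.058, -453, -246, -3, 0], [0, 0, 1.058, -453, -246, -3, 0], [0, 0, 1.058, -453, -246, -3, 0], [0, 0, 1.058, -453, -246, -3, 0], [0, 0, 1.058, -453, -246, -3, 0], [0, 0, 1.058, -453, -246, -3, 0], [0, 0, 1.058, -453, -246, -3, 0], [0, 0, 1.058, -453, -246, -3, 0], [0, 0, 1.058, -453, -246, -3, 0]], squeeze=60)

```text
time: 1.3
ee_pos: [0.563, 0.1794, 0.2251]
eef_rot: [0.661, 0.75, -0.001, 0.0]
ft_force: [-0.0, 0.7, -0.4]
width: 0.0436
grip_force: 0.0
```

Run:
```python
from h import *
from bench import status
s=status.read_state();print(s["time"],s["ee_pos"],s["width"],np.round(s["ft_force"],2));go(s,.5625,.181,.142,7.5)
```

```text
1.3 [0.56295883 0.17943512 0.2250786 ] 0.04359952293341876 [-0.04  0.7  -0.44]
turn [-0.0004  0.0015 -0.0053] shift [ 1.7 -0.2 83.1]
```

>>> jog_arm(plan=[[0, 0, -0.005, 1, 0, 25, 0], [0, 0, -0.005, 1, 0, 50, 0], [0, 0, -0.005, 1, 0, 70, 0], [0, 0, -0.005, 1, 0, 83, 0], [0, 0, -0.005, 1, 0, 83, 0], [0, 0, -0.005, 1, 0, 83, -1], [0, 0, -0.005, 1, 0, 83, -1], [0, 0, -0.005, 1, 0, 83, -1], [0, 0, -0.005, 1, 0, 83, -1], [0, 0, -0.005, 1, 0, 83, -1], [0, 0, -0.005, 1, 0, 83, -1]], squeeze=60)

```text
time: 2.4
ee_pos: [0.563, 0.1841, 0.1435]
eef_rot: [0.658, 0.753, 0.002, 0.001]
ft_force: [7.1, 2.2, 0.7]
width: 0.0112
grip_force: 60.0
```

>>> jog_arm(plan=[[0, 0, 0, 0, 0, -3, -1], [0, 0, 0, 0, 0, -7, -1], [0, 0, 0, 0, 0, -11, -1], [0, 0, 0, 0, 0, -15, -1], [0, 0, 0, 0, 0, -20, -1], [0, 0, 0, 0, 0, -25, -1], [0, 0, 0, 0, 0, -30, -1], [0, 0, 0, 0, 0, -35, -1], [0, 0, 0, 0, 0, -35, -1], [0, 0, 0, 0, 0, -35, -1]])

```text
time: 3.4
ee_pos: [0.5614, 0.184, 0.1776]
eef_rot: [0.657, 0.754, 0.0, -0.0]
ft_force: [0.0, 1.4, -7.9]
width: 0.0118
grip_force: 60.0
```

```bash
cat >> h.py <<'E'
def tray(c,zr,ctr,band=.006):
    "plane fit + box of rim pts near height zr"
    P=cloud(c);d=np.linalg.norm(P[...,:2]-np.array(ctr),axis=-1)
    m=(abs(P[...,2]-zr)<band)&(d<.14);Q=P[m]
    A=np.c_[Q[:,0]-ctr[0],Q[:,1]-ctr[1],np.ones(len(Q))];k=np.linalg.lstsq(A,Q[:,2],rcond=None)[0]
    r=cv2.minAreaRect((Q[:,:2]*1000).astype(np.float32))
    print(len(Q),"plane",k.round(4),"rect",np.round(r[0],1),np.round(r[1],1),round(r[2],2))
E
python3 - <<'E'
from h import *
from bench import status,camera
s=status.read_state();print(np.round(s["torque"],2),np.round(s["ft_force"],2),s["ee_pos"])
for n in("top","side"):
    c=camera(n);np.savez(f"pics/{n}1.npz",**c);cv2.imwrite(f"pics/{n}1.png",c["image"][:,:,::-1]);tray(c,.172+s["ee_pos"][2]-.1435,(.563,.186),.012)
E
```

```text
[ 0.03 -0.01  0.06] [ 0.02  1.42 -7.9 ] [0.56143675 0.18395243 0.17756096]
733 plane [-0.0016 -0.0519  0.2008] rect [567.5 121. ] [157.3  74.4] 8.16
1438 plane [-0.0032 -0.0008  0.203 ] rect [558.6 183.8] [158.8 205.4] 6.5
```

View pics/side1.png

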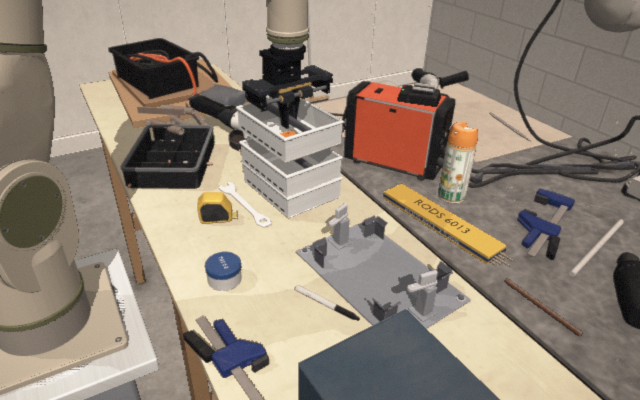

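Run:
```python
from h import *
from bench import status
s=status.read_state();go(s,.5757,-.168,.185,6.45)
```

```text
turn [-0.0005  0.0001  0.0235] shift [-350.6  -33.4   -7.7]
```

>>> jog_arm(plan=[[0, 0, 0, -10, -1, -8, -1], [0, 0, 0, -30, -3, -8, -1], [0, 0, 0.003, -60, -6, -8, -1], [0, 0, 0.006, -95, -9, -8, -1], [0, 0, 0.01, -130, -12, -8, -1], [0, 0, 0.013, -165, -16, -8, -1], [0, 0, 0.017, -200, -19, -8, -1], [0, 0, 0.02, -235, -22, -8, -1], [0, 0, 0.0235, -270, -26, -8, -1], [0, 0, 0.0235, -300, -29, -8, -1], [0, 0, 0.0235, -325, -31, -8, -1], [0, 0, 0.0235, -340, -32.5, -8, -1]])

```text
time: 4.7
ee_pos: [0.5747, -0.1607, 0.1861]
eef_rot: [0.667, 0.745, -0.0, 0.0]
ft_force: [0.4, 0.2, -7.4]
width: 0.0117
grip_force: 60.0
```

Run:
```python
from h import *
from bench import status
s=status.read_state();go(s,.5757,-.168,.185,6.45);go(s,.5757,-.168,.185-.045,6.45)
```

```text
turn [ 0.0002  0.001  -0.0032] shift [-7.3  0.2  1.1]
turn [ 0.0002  0.001  -0.0032] shift [-7.3  0.2 46.1]
```

>>> jog_arm(plan=[[0, 0, 0, -5, -0.5, 10, -1], [0, 0, 0, -9, -1, 25, -1], [0, 0, 0, -10, -1, 33, -1], [0, 0, 0, -10, -1, 35, -1], [0, 0, 0, -10, -1, 35, -1], [0, 0, 0, -10, -1, 35, -1]])

```text
time: 5.3
ee_pos: [0.5759, -0.1667, 0.1509]
eef_rot: [0.666, 0.746, 0.0, 0.0]
ft_force: [-0.5, -0.0, -7.1]
width: 0.0117
grip_force: 60.0
```

Run:
```python
from h import *
from bench import status,camera
s=status.read_state();print(s["ee_pos"],np.degrees(2*np.arctan2(s["eef_rot"][1],s["eef_rot"][0]))-90);go(s,.5757,-.168,.15,6.45)
for n in("top","side"):
    c=camera(n);np.savez(f"pics/{n}2.npz",**c);cv2.imwrite(f"pics/{n}2.png",c["image"][:,:,::-1]);zr=.172+s["ee_pos"][2]-.1455;print(zr);tray(c,zr,(.576,-.167),.012)
    P=cloud(c);z=P[...,2];d=np.linalg.norm(P[...,:2]-np.array([.576,-.167]),axis=-1)
    blobs(P,(d<.2)&(z>.085)&(z<.102));blobs(P,(d<.15)&(z>zr-.01)&(z<zr+.01),30)
```

```text
[ 0.57587137 -0.16673055  0.15085148] 6.500786291324857
turn [ 0.0006 -0.0001  0.0009] shift [-1.2 -0.3  0.9]
0.17735147722572372
765 plane [-0.0135  0.0361  0.1752] rect [ 567.8 -121.7] [156.7 114.8] 6.4
px [343 184  10  14  66] c [ 0.5568 -0.0493  0.0961] rect [557.5 -49.5] [31.   8.7] 23.5 z [0.088 0.1  ]
px [349 135  55  80 721] c [ 0.5673 -0.0937  0.178 ] rect [ 566.2 -107.3] [156.6  85.7] 6.3 z [0.169 0.183]
0.17735147722572372
2423 plane [-0.0056 -0.0043  0.1754] rect [ 572.7 -165. ] [157.7 205.5] 6.41
px [419 270  18  13 158] c [ 0.5843 -0.2877  0.0945] rect [ 585.3 -286.7] [ 9.2 32.9] 83.8 z [0.086 0.101]
px [ 316  180  143   70 2154] c [ 0.5654 -0.2003  0.1765] rect [ 572.7 -165. ] [157.7 205.5] 6.4 z [0.168 0.184]
```

View pics/top2.png

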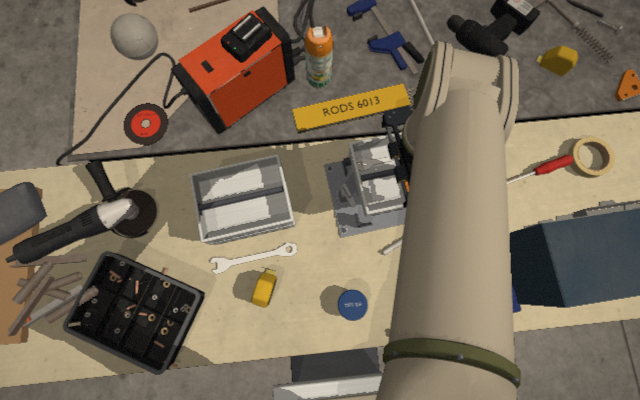

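View pics/side2.png

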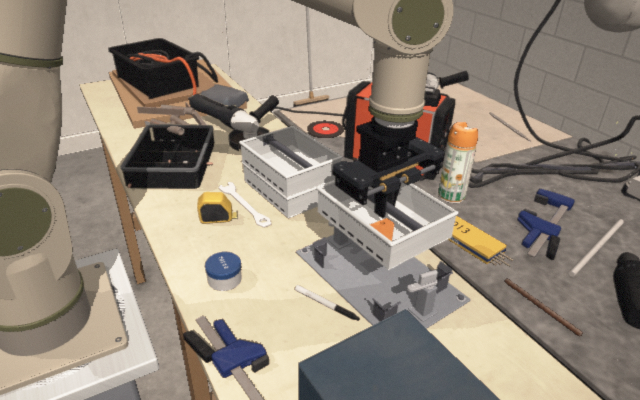

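Run:
```python
from h import *
def loc(P,c,yaw):
    a=np.radians(yaw);d=P-np.array([*c,0]);return d[...,0]*np.cos(a)+d[...,1]*np.sin(a),-d[...,0]*np.sin(a)+d[...,1]*np.cos(a)
def walls(f,c,yaw,zr):
    P=cloud(dict(np.load(f)));lx,ly=loc(P,c,yaw);z=P[...,2];m=(z>zr-.004)&(z<zr+.005)
    o=[]
    for v,w,h in((lx,ly,.075),(ly,lx,.098)):
        for sg in(-1,1):
            k=m&(abs(v-sg*h)<.009)&(abs(w)<.06); o.append((int(k.sum()),round(1000*(np.median(v[k])-sg*(h-.001)),1) if k.sum()>5 else None))
    print(f,"rim dx-,dx+,dy-,dy+",o)
for n in("top","side"):
    walls(f"pics/{n}0.npz",(.5634,.1859),7.6,.174)
    walls(f"pics/{n}1.npz",(.5614,.184),7.6,.205)
    walls(f"pics/{n}2.npz",(.5759,-.1667),6.45,.179)
    P=cloud(dict(np.load(f"pics/{n}0.npz")));lx,ly=loc(P,(.5757,-.167),6.45);z=P[...,2]
    m=(z>.0025)&(z<.008)
    for v,w,h,W in((lx,ly,.095,.13),(ly,lx,.15,.07)):
        for sg in(-1,1):
            k=m&(abs(w)<W)&(abs(v-sg*h)<.02); print(n,"plate",sg*h,np.round(np.percentile(v[k]*sg,[90,98])*1000,1))
    k=(z>.036)&(z<.046)&(abs(lx)<.1)&(abs(ly)<.13)
    for sx in(-1,1):
        for sy in(-1,1):
            q=k&(lx*sx>.04)&(ly*sy>.06)&((abs(ly)<.105)|(abs(lx)>.06)); print(n,"angle",sx,sy,q.sum(),np.round(np.percentile(lx[q]*sx,[5,50,95])*1000,1),np.round(np.percentile(ly[q]*sy,[5,50,95])*1000,1))
```

```text
pics/top0.npz rim dx-,dx+,dy-,dy+ [(196, np.float64(-1.5)), (182, np.float64(0.1)), (181, np.float64(-1.2)), (191, np.float64(-0.2))]
pics/top1.npz rim dx-,dx+,dy-,dy+ [(50, np.float64(-4.2)), (60, np.float64(-3.0)), (209, np.float64(0.4)), (0, None)]
pics/top2.npz rim dx-,dx+,dy-,dy+ [(58, np.float64(-4.4)), (77, np.float64(-2.9)), (0, None), (200, np.float64(2.6))]
top plate -0.095 [ 94.4 110.3]
top plate 0.095 [ 93.2 107.5]
top plate -0.15 [148.8 166.5]
top plate 0.15 [149.1 164.7]
top angle -1 -1 63 [54.9 75.9 85.1] [ 78.6 101.7 106.7]
top angle -1 1 44 [56.3 79.  83.6] [ 76.1  99.  104.8]
top angle 1 -1 68 [55.6 78.2 83. ] [ 75.8 100.8 105.3]
top angle 1 1 59 [54.9 79.4 85.9] [ 76.1  96.1 105.9]
pics/side0.npz rim dx-,dx+,dy-,dy+ [(113, np.float64(-1.7)), (101, np.float64(-0.2)), (150, np.float64(-2.6)), (122, np.float64(-1.2))]
pics/side1.npz rim dx-,dx+,dy-,dy+ [(120, np.float64(-4.6)), (125, np.float64(-2.8)), (170, np.float64(-0.7)), (43, np.float64(1.0))]
pics/side2.npz rim dx-,dx+,dy-,dy+ [(238, np.float64(-4.4)), (145, np.float64(-2.9)), (251, np.float64(-0.9)), (40, np.float64(0.6))]
side plate -0.095 [ 94.6 108.5]
side plate 0.095 [ 96.9 113.1]
side plate -0.15 [150.2 164. ]
side plate 0.15 [156.2 168.9]
side angle -1 -1 39 [53.6 78.6 81.5] [ 80.9 102.9 104.6]
side angle -1 1 70 [52.2 68.7 80.6] [ 77.  101.6 105.2]
side angle 1 -1 92 [54.  80.7 86.1] [ 75.6  90.8 103.9]
side angle 1 1 104 [53.5 78.8 83.5] [ 76.1 100.6 105.6]
```

>>> jog_arm(plan=[[0, 0, 0, -1, 4, 5, -1], [0, 0, 0, -1, 4, 20, -1], [0, 0, 0, -1, 4, 35, -1], [0, 0, 0, -1, 4, 50, -1], [0, 0, 0, -1, 4, 60, -1], [0, 0, 0, -1, 4, 68, -1], [0, 0, 0, -1, 4, 68, -1], [0, 0, 0, -1, 4, 68, -1]])

```text
time: 6.2
ee_pos: [0.5798, -0.1681, 0.0827]
eef_rot: [0.666, 0.746, 0.0, 0.0]
ft_force: [-0.4, 0.1, -7.4]
width: 0.0113
grip_force: 60.0
```

>>> jog_arm(plan=[[0, 0, 0, 0, 0, 4, -1], [0, 0, 0, 0, 0, 8, -1], [0, 0, 0, 0, 0, 12, -1], [0, 0, 0, 0, 0, 16, -1], [0, 0, 0, 0, 0, 20, -1], [0, 0, 0, 0, 0, 20, -1]])

```text
time: 6.8
ee_pos: [0.5791, -0.1678, 0.0618]
eef_rot: [0.666, 0.746, -0.0, -0.0]
ft_force: [-0.7, 0.1, -7.4]
width: 0.0114
grip_force: 60.0
```

>>> jog_arm(plan=[[0, 0, 0, 0, 0, 4, -1], [0, 0, 0, 0, 0, 8, -1], [0, 0, 0, 0, 0, 12, -1], [0, 0, 0, 0, 0, 16, -1], [0, 0, 0, 0, 0, 19, -1], [0, 0, 0, 0, 0, 19, -1], [0, 0, 0, 0, 0, 19, -1]])

```text
time: 7.5
ee_pos: [0.5796, -0.1679, 0.0435]
eef_rot: [0.666, 0.746, 0.0, -0.0]
ft_force: [0.5, 1.3, -8.2]
width: 0.0115
grip_force: 60.0
```

>>> jog_arm(plan=[[0, 0, 0, 0, 0, 2, -1], [0, 0, 0, 0, 0, 4, -1], [0, 0, 0, 0, 0, 5, -1], [0, 0, 0, 0, 0, 5, -1]])

```text
time: 7.9
ee_pos: [0.5794, -0.1679, 0.0383]
eef_rot: [0.666, 0.746, -0.0, -0.0]
ft_force: [0.1, -0.1, -7.5]
width: 0.0114
grip_force: 60.0
```

>>> jog_arm(plan=[[0, 0, 0, 0, 0, 1, -1], [0, 0, 0, 0, 0, 2, -1], [0, 0, 0, 0, 0, 3, -1], [0, 0, 0, 0, 0, 3, -1]])

```text
time: 8.3
ee_pos: [0.5796, -0.1679, 0.0365]
eef_rot: [0.666, 0.746, 0.0, -0.0]
ft_force: [-5.3, 1.7, 4.2]
width: 0.0116
grip_force: 60.0
```

Run:
```python
from h import *
from bench import camera
c=camera("side");tray(c,.065,(.577,-.168),.01)
```

```text
1658 plane [-0.0078 -0.0065  0.0634] rect [ 578.1 -174.5] [158.6 250.9] 5.96
```

>>> jog_arm(plan=[[0, 0, 0, 0, 0, 0, 0], [0, 0, 0, 0, 0, 0, 0], [0, 0, 0, 0, 0, 0, 0], [0, 0, 0, 0, 0, 0, 0], [0, 0, 0, 0, 0, -15, 0], [0, 0, 0, 0, 0, -40, 0], [0, 0, 0, 0, 0, -75, 0], [0, 0, 0, 0, 0, -110, 0], [0, 0, 0, 0, 0, -110, 0], [0, 0, 0, 0, 0, -110, 0]])

```text
time: 9.35
ee_pos: [0.5802, -0.1681, 0.1471]
eef_rot: [0.666, 0.746, 0.001, 0.001]
ft_force: [-0.6, -0.0, -0.4]
width: 0.0435
grip_force: 0.0
```

Run:
```python
from h import *
from bench import camera,status
c=camera("side");tray(c,.065,(.577,-.168),.008)
s=status.read_state();print(s["ee_pos"],s["width"])
P=cloud(c);z=P[...,2];w=(abs(P[...,0]-.575)<.12)&(abs(P[...,1]+.167)<.19);blobs(P,w&(z>.086)&(z<.103),20);blobs(P,w&(z>.074)&(z<.103),20)
# left pivot ~(.5635,-.0476); fin at azimuth ~197 -> tool y -73
go(s,.562,-.0485,.140,-74)
```

```text
1965 plane [-0.008  -0.005   0.0641] rect [ 578. -173.] [158.5 252.6] 6.35
[ 0.57950064 -0.16779906  0.1458386 ] 0.04368241453119222
px [335 203  12  13  92] c [ 0.5569 -0.0523  0.0949] rect [558.3 -49.4] [33.4 11.7] 26.1 z [0.086 0.101]
px [419 270  18  12 150] c [ 0.5842 -0.2875  0.0948] rect [ 585.8 -286.6] [ 8.3 32.2] 81.7 z [0.086 0.101]
px [328 203  20  23 212] c [ 0.5516 -0.0547  0.0856] rect [550.6 -53.6] [55.9 13.6] 22.0 z [0.075 0.1  ]
px [407 270  30  22 345] c [ 0.5783 -0.287   0.0855] rect [ 577.6 -284.2] [16.2 58.7] 85.8 z [0.075 0.1  ]
turn [ 2.0000e-04 -5.0000e-04  1.4041e+00] shift [120.5  -4.    5.9]
```

Run:
```python
from h import *
from bench import status
s=status.read_state();go(s,.566,-.0483,.115,-70.5);print(s["joint_positions"].round(2))
```

```text
turn [ 2.000e-04 -5.000e-04  1.343e+00] shift [120.3  -0.   30.9]
[-0.23  0.37  0.54  1.65 -0.2   1.19  0.47]
```

>>> jog_arm(plan=[[0, 0, 0.13, 12, 0, 0, 0], [0, 0, 0.27, 25, 0, 0, 0], [0, 0, 0.4, 40, 0, 0, 0], [0, 0, 0.54, 60, 0, 0, 0], [0, 0, 0.68, 80, 0, 0, 0], [0, 0, 0.82, 100, 0, 0, 0], [0, 0, 0.96, 120, 0, 10, 0], [0, 0, 1.1, 120, 0, 20, 0], [0, 0, 1.23, 120, 0, 31, 0], [0, 0, 1.343, 120, 0, 31, 0], [0, 0, 1.343, 120, 0, 31, 0], [0, 0, 1.343, 120, 0, 31, 0]], squeeze=15)

```text
time: 10.6
ee_pos: [0.5658, -0.0487, 0.1141]
eef_rot: [0.985, 0.171, -0.001, 0.0]
ft_force: [0.7, -0.1, 0.4]
width: 0.0435
grip_force: 0.0
```

Run:
```python
from h import *
from bench import status,camera
s=status.read_state();go(s,.566,-.0483,.077,-70.5);print(s["joint_positions"].round(2))
cv2.imwrite("pics/l.png",cv2.hconcat([cv2.resize(camera("side")["image"][130:330,240:480,::-1],(480,400)),cv2.resize(camera("top")["image"][130:250,300:470,::-1],(310,400))]))
```

```text
turn [0.     0.001  0.0034] shift [ 0.4 -0.3 37.1]
[-0.59  0.35  0.72  1.78 -0.26  1.11 -1.01]
```

View pics/l.png

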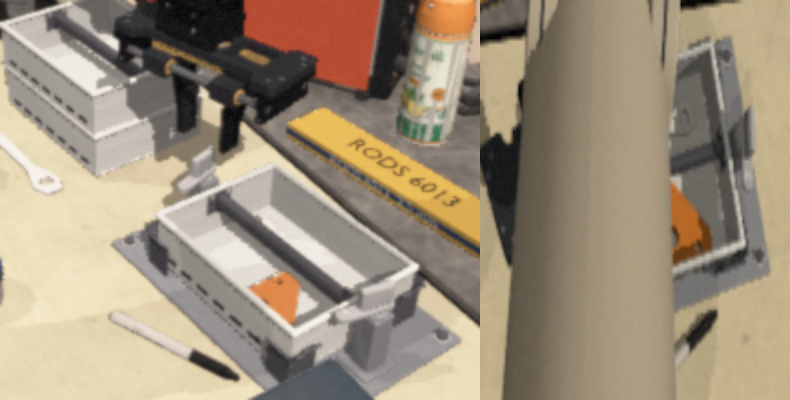

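>>> jog_arm(plan=[[0, 0, 0, 0, 0, 12, 0], [0, 0, 0, 0, 0, 24, 0], [0, 0, 0, 0, 0, 36, 0], [0, 0, 0, 0, 0, 36, 0], [0, 0, 0, 0, 0, 36, -1], [0, 0, 0, 0, 0, 36, -1], [0, 0, 0, 0, 0, 36, -1], [0, 0, 0, 0, 0, 36, -1], [0, 0, 0, 0, 0, 36, -1]])

```text
time: 11.6
ee_pos: [0.5663, -0.0486, 0.0788]
eef_rot: [0.986, 0.169, 0.0, -0.0]
ft_force: [-0.2, 0.6, -0.7]
width: 0.0114
grip_force: 0.0
```

>>> jog_arm(plan=[[0, 0, 0, 0, 0, 0, -1], [0, 0, 0, 0, 0, 0, -1]])

```text
time: 11.8
ee_pos: [0.5662, -0.0482, 0.0787]
eef_rot: [0.986, 0.17, 0.0, -0.0]
ft_force: [-1.3, 1.6, 2.9]
width: 0.0085
grip_force: 14.9
```

Fin gripped (9 mm). Turn it counterclockwise (negative about tool z) in two halves.

>>> jog_arm(plan=[[0, 0, -0.1, 0, 0, 0, -1], [0, 0, -0.2, 0, 0, 0, -1], [0, 0, -0.3, 0, 0, 0, -1], [0, 0, -0.4, 0, 0, 0, -1], [0, 0, -0.5, 0, 0, 0, -1], [0, 0, -0.6, 0, 0, 0, -1], [0, 0, -0.6, 0, 0, 0, -1]])

```text
time: 12.5
ee_pos: [0.5658, -0.0475, 0.0787]
eef_rot: [0.891, 0.455, 0.0, -0.001]
ft_force: [-4.2, 4.6, 5.3]
width: 0.0089
grip_force: 15.0
```

>>> jog_arm(plan=[[0, 0, -0.1, 0, 0, 0, -1], [0, 0, -0.2, 0, 0, 0, -1], [0, 0, -0.3, 0, 0, 0, -1], [0, 0, -0.4, 0, 0, 0, -1], [0, 0, -0.5, 0, 0, 0, -1], [0, 0, -0.6, 0, 0, 0, -1], [0, 0, -0.7, 0, 0, 0, -1], [0, 0, -0.75, 0, 0, 0, -1], [0, 0, -0.75, 0, 0, 0, -1]])

```text
time: 13.4
ee_pos: [0.5649, -0.0473, 0.0787]
eef_rot: [0.663, 0.749, -0.0, -0.002]
ft_force: [-8.2, 5.5, 9.9]
width: 0.0086
grip_force: 15.0
```

>>> jog_arm(plan=[[0, 0, 0, 0, 0, 0, 0], [0, 0, 0, 0, 0, 0, 0], [0, 0, 0, 0, 0, 0, 0], [0, 0, 0, 0, 0, -15, 0], [0, 0, 0, 0, 0, -40, 0], [0, 0, 0, 0, 0, -60, 0], [0, 0, 0, 0, 0, -60, 0], [0, 0, 0, 0, 0, -60, 0]])

```text
time: 14.2
ee_pos: [0.5665, -0.0487, 0.1393]
eef_rot: [0.664, 0.748, 0.001, 0.0]
ft_force: [0.2, 0.1, 0.3]
width: 0.043
grip_force: 0.0
```

Run:
```python
from h import *
from bench import status
s=status.read_state();go(s,.593,-.2867,.115,84);print(s["joint_positions"].round(2),s["ee_pos"])
```

```text
turn [ 1.2000e-03  9.0000e-04 -1.3466e+00] shift [-239.4   -2.    24.3]
[-0.39  0.28  0.47  1.74 -0.14  1.15  0.24] [ 0.56645043 -0.04873256  0.13931874]
```

>>> jog_arm(plan=[[0, 0, -0.12, -22, 0, 0, 0], [0, 0, -0.25, -45, 0, 0, 0], [0, 0, -0.38, -70, 0, 0, 0], [0, 0, -0.51, -95, 0, 0, 0], [0, 0, -0.64, -120, -1, 0, 0], [0, 0, -0.77, -145, -1, 0, 0], [0, 0, -0.9, -170, -1, 0, 0], [0, 0, -1.03, -195, -2, 0, 0], [0, 0, -1.16, -220, -2, 5, 0], [0, 0, -1.28, -235, -2, 15, 0], [0, 0, -1.347, -239.5, -2, 24, 0], [0, 0, -1.347, -239.5, -2, 24, 0]])

```text
time: 15.4
ee_pos: [0.591, -0.2874, 0.1121]
eef_rot: [0.053, 0.999, 0.0, -0.002]
ft_force: [-0.2, -0.0, 0.3]
width: 0.0435
grip_force: 0.0
```

>>> jog_arm(plan=[[0, 0, 0, 0, 0, 0, 0], [0, 0, 0, 0, 0, 0, 0]])

```text
time: 15.6
ee_pos: [0.5929, -0.286, 0.1148]
eef_rot: [0.053, 0.999, 0.0, 0.0]
ft_force: [0.5, 0.3, -0.1]
width: 0.0433
grip_force: 0.0
```

Run:
```python
from h import *
from bench import status,camera
s=status.read_state();go(s,.593,-.2867,.078,84);print(s["joint_positions"].round(2),s["ee_pos"])
c=camera("top");P=cloud(c);z=P[...,2];w=(abs(P[...,0]-.575)<.12)&(abs(P[...,1]+.167)<.19)
blobs(P,w&(z>.086)&(z<.103),20)
cv2.imwrite("pics/r.png",cv2.hconcat([cv2.resize(camera("side")["image"][130:330,300:540,::-1],(480,400)),cv2.resize(c["image"][130:250,300:470,::-1],(310,400))]))
```

```text
turn [ 0.0003  0.0002 -0.0005] shift [-0.1 -0.7 36.8]
[ 0.14  0.49  0.33  1.51 -0.17  1.17  1.96] [ 0.59293474 -0.28598243  0.1147853 ]
px [446 171   6   6  28] c [ 0.5744 -0.2831  0.0942] rect [ 575.4 -284.3] [ 9.  11.3] 76.5 z [0.087 0.1  ]
px [341 185  15   8  64] c [ 0.5613 -0.0515  0.0967] rect [561.9 -51.8] [ 8.6 31.2] 6.1 z [0.089 0.1  ]
```

View pics/r.png

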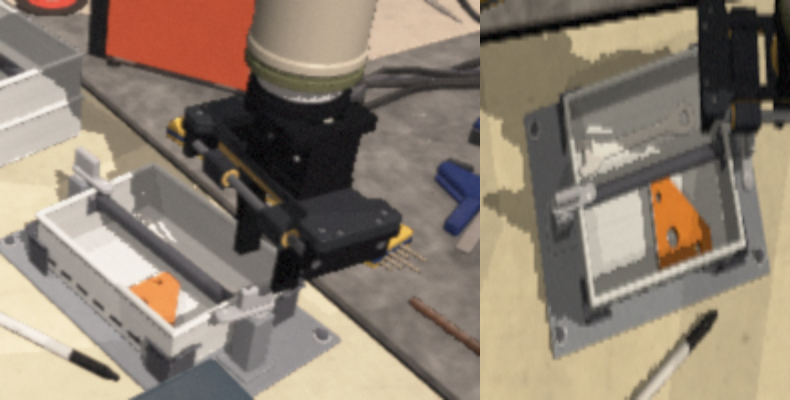

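>>> jog_arm(plan=[[0, 0, 0, 0, 0, 12, 0], [0, 0, 0, 0, 0, 24, 0], [0, 0, 0, 0, 0, 36, 0], [0, 0, 0, 0, 0, 36, 0], [0, 0, 0, 0, 0, 36, -1], [0, 0, 0, 0, 0, 36, -1], [0, 0, 0, 0, 0, 36, -1], [0, 0, 0, 0, 0, 36, -1], [0, 0, 0, 0, 0, 36, -1], [0, 0, 0, 0, 0, 36, -1], [0, 0, 0, 0, 0, 36, -1]])

```text
time: 16.8
ee_pos: [0.5927, -0.287, 0.0788]
eef_rot: [0.052, 0.999, -0.0, 0.0]
ft_force: [-0.1, -0.8, 1.2]
width: 0.0088
grip_force: 15.0
```

>>> jog_arm(plan=[[0, 0, 0.1, 0, 0, 0, -1], [0, 0, 0.2, 0, 0, 0, -1], [0, 0, 0.3, 0, 0, 0, -1], [0, 0, 0.4, 0, 0, 0, -1], [0, 0, 0.5, 0, 0, 0, -1], [0, 0, 0.6, 0, 0, 0, -1], [0, 0, 0.6, 0, 0, 0, -1]])

```text
time: 17.5
ee_pos: [0.5927, -0.2872, 0.0788]
eef_rot: [0.346, 0.938, -0.0, 0.0]
ft_force: [-0.2, -1.7, 1.9]
width: 0.0087
grip_force: 15.0
```

>>> jog_arm(plan=[[0, 0, 0.1, 0, 0, 0, -1], [0, 0, 0.2, 0, 0, 0, -1], [0, 0, 0.3, 0, 0, 0, -1], [0, 0, 0.4, 0, 0, 0, -1], [0, 0, 0.5, 0, 0, 0, -1], [0, 0, 0.6, 0, 0, 0, -1], [0, 0, 0.7, 0, 0, 0, -1], [0, 0, 0.755, 0, 0, 0, -1], [0, 0, 0.755, 0, 0, 0, -1]])

```text
time: 18.4
ee_pos: [0.5925, -0.2873, 0.0788]
eef_rot: [0.666, 0.746, -0.0, 0.0]
ft_force: [-1.7, -2.4, 2.4]
width: 0.0091
grip_force: 15.0
```

>>> jog_arm(plan=[[0, 0, 0, 0, 0, 0, 0], [0, 0, 0, 0, 0, 0, 0], [0, 0, 0, 0, 0, 0, 0], [0, 0, 0, 0, 0, -15, 0], [0, 0, 0, 0, 0, -40, 0], [0, 0, 0, 0, 0, -70, 0], [0, 0, 0, 0, 0, -110, 0], [0, 0, 0, 0, 0, -150, 0], [0, 0, 0, 0, 0, -150, 0], [0, 0, 0, 0, 0, -150, 0]])

```text
time: 19.4
ee_pos: [0.5931, -0.287, 0.2304]
eef_rot: [0.666, 0.746, 0.001, 0.001]
ft_force: [-0.4, -0.5, -0.3]
width: 0.0436
grip_force: 0.0
```

Run:
```python
from h import *
from bench import status,camera
s=status.read_state();print(s["ee_pos"],s["ft_force"].round(1))
im=[]
for n,b in(("side",(130,330,240,480)),("top",(130,250,300,470))):
    c=camera(n);P=cloud(c);z=P[...,2];w=(abs(P[...,0]-.575)<.12)&(abs(P[...,1]+.167)<.19)
    blobs(P,w&(z>.086)&(z<.103),20);tray(c,.067,(.577,-.168),.006)
    im.append(c["image"][b[0]:b[1],b[2]:b[3],::-1])
cv2.imwrite("pics/f.png",cv2.hconcat([cv2.resize(im[0],(480,400)),cv2.resize(im[1],(310,400))]))
```

```text
[ 0.59307348 -0.28697248  0.23035153] [-0.4 -0.5 -0.3]
px [337 203  13  13 100] c [ 0.5612 -0.0541  0.0948] rect [561.7 -52.2] [10.  34.1] 11.0 z [0.087 0.101]
px [420 266  17  17 148] c [ 0.5879 -0.2841  0.0948] rect [ 589.7 -282.1] [10.2 32.9] 5.5 z [0.087 0.101]
1526 plane [-0.0042 -0.0023  0.0658] rect [ 577.5 -168.9] [158.5 266. ] 6.31
px [439 165  16   7  70] c [ 0.5877 -0.2808  0.0952] rect [ 588.9 -281.7] [ 9.8 31.9] 8.0 z [0.087 0.099]
px [341 185  15   8  67] c [ 0.5612 -0.0515  0.0962] rect [562.  -51.9] [ 9.  31.3] 6.9 z [0.087 0.101]
964 plane [-0.0011  0.0002  0.0656] rect [ 576.5 -165.9] [157.7 261.5] 6.22
```

View pics/f.png

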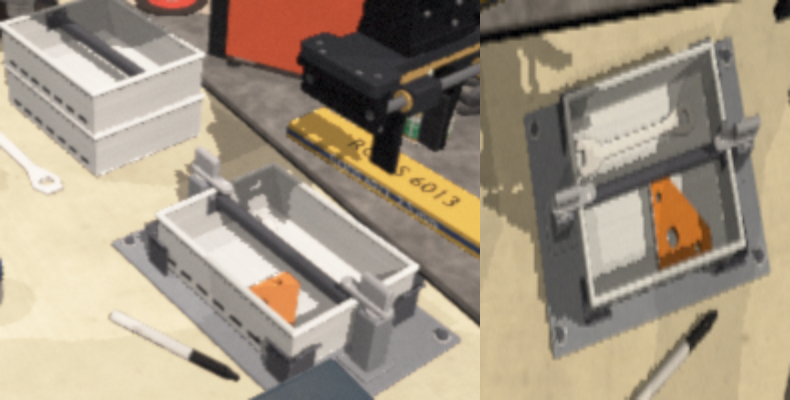

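The tray is home and level in the holder, with the rim at about 66 mm. Both buttons are square over its ends, the contents are still in it, and the other two trays are still stacked.

```bash
python3 -c "
from bench import order
print(order.close_job())"
```

```text
the job is handed in; nothing more can be done
None
```

The job is handed in: the top tray is home in the holder with the magnet and spanner in it, both turnbuttons are fully in, and the other two trays are still stacked; the hand-in returned no verdict, so this rests on the last camera pictures and measurements.

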